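# Hold the amber reference cuvette in the photometer beam

### The job

Swing the hasp of the blue cuvette case well clear of the lid's catch so that the sprung lid rises by itself, then lift the amber cuvette out, gripping it by its frosted faces only and never touching its clear windows. Finish holding it, upright and still, in the photometer's light path: the beam must pass through the middle of both windows at window-centre height, square to them, with nothing but the gripper carrying the cuvette. Leave the green and blue cuvettes and the other things on the bench where they stand, and do not let go at the end.

Things in the scene. Friction and masses are not known exactly. Their poses are not given: they have to be found in the camera images.
- case: Blue case, screwed down: base 120 (x) by 170 (y), rim 26 high, 83 with lid shut; a ledge reaches x=-104 (hasp side, towards the robot). Origin under the base's centre on the bench; +x to the lid hinge, z up. Three pockets at y=-50, 0, 50: 27 square, 14 deep, floor 12 above the bench, one standing cuvette in each, its x and y axes parallel to the case's. All mm.
- lid (a joint): Clear cover hinged along the case's far (+x) rim, 26 mm up. 0 = shut, 1.92 rad = fully open, leaning back beyond the hinge. A weak spring lifts it: once the hasp clears its catch (25 mm wide steel tongue at mid front) it rises by itself, fully open after about 3 s. Under the hasp it cannot open.
- hasp (a joint): Flat steel strap, 14 mm wide, top 35 mm over the bench, turning level about an upright pin on the ledge. 0 = strap along the case's y, over the catch; grows to 1.75 rad as its free end swings off, first to the case's -x, then +y (clockwise from above). Catch free at about 0.5 rad; well clear is beyond 0.9. Light friction, under 1 N at the post; stays where left.
- hasp_post (a point): Middle of the red upright post on the hasp's free end: 12 mm diameter, standing free from 35 to 70 mm above the bench; this point is 58 mm above the bench. It stands 70 mm from the hasp's pin and, at joint 0, 30 mm before the lid's front wall. Its axes turn with the hasp.
- hasp_pin (a point): Point on the upright axis about which the hasp turns, at the same height (58 mm) as hasp_post.
- cuvette_amber: The cuvette to take: 24 x 24 x 60 mm high, 30 to 65 g, amber windows, orange cap. Origin at the centre of its foot, z up. Its -x and +x faces are white frosted: grip along its x. Its -y and +y faces are the clear amber windows: light passes along its y. Walls 54 mm high, then a 20 mm square cap. Stands in one of the three pockets, 46 mm of it above the mouth.
- amber_window (a point): Window centre of the amber cuvette: on its upright axis, 20 mm above its foot. Axes as the cuvette's.
- cuvette_green: Bystander in another pocket of the case: same shape, green windows and cap. Origin at the centre of its foot.
- cuvette_blue: Bystander in another pocket of the case: same shape, blue windows and cap. Origin at the centre of its foot.
- photometer: Screwed down: grey base 110 (x) by 300 (y) by 20 mm; white lamp housing (80 wide in x) at y=70..145, black detector housing (70 wide) at y=-70..-125, both 150 high. Lens rims stand 5 mm into the gap. The thin pale yellow beam runs level between them along y, 110 mm above the bench. Origin under the base's centre.
- beam_centre (a point): Midpoint of the beam in the 130 mm gap between lamp and detector, 110 mm above the bench; y axis along the beam, z up.
- reagent_bottle: Bystander: amber bottle, 64 mm across, 150 mm high, red cap. Origin at the centre of its foot.
- beaker: Bystander: clear beaker, 70 mm across, 90 mm high. Origin at the centre of its foot.
- tip_box: Bystander: open yellow tip box 80 by 120 by 50 mm high. Origin at the centre of its underside.
- jar: Bystander: white jar with blue cap, 60 mm across, 75 mm high. Origin at the centre of its foot.
Mind the look-alikes: they are no part of the job. Leave any turquoise or yellow look-alike of the case alone.

How it is judged:
By the outcome, as a careful person would: the job done as asked, in the order asked, and still so for the second after the job is handed in, while the arm keeps its last pose, push and grip.
It also fails if it takes over 51 s, if anything falls off the work surface, if the arm or the gripper's body presses on something with over 40 N, if the wrist force passes 120 N, or if a joint passes its speed limit or range.

### The arm

A 6-joint arm with a two-finger parallel gripper is mounted at the origin on the work surface. World frame = base frame: x ahead of the robot, y to its left, z up, the work surface at z = 0. Lengths are in m, angles in rad, forces in N, time in s.
With the tool pointing down it reaches from about 0.35 to 0.725 m from the base axis. Payload 6 kg.
Tool frame: the origin (TCP) lies midway between the tips of the shut fingers; the grasp point (between the pads) lies arm.grip_depth behind it (arm.grip_depth is the distance from the TCP to the grasp point, in m); z points along the fingers, y is the direction in which the jaws open and shut (so a half turn about z gives the same grasp; the last joint's range is limited). The gripper opens to 85 mm and grips with 20 to 120 N. Pads are 22 mm wide; open, the fingers measure 114 mm over their backs; the gripper's body (76 mm by 85 mm) begins 54 mm behind the grasp point. The pads swing forward as they close: fully open they stand 13 mm farther back than shut.
Start: joints at [1.484, 0.04, 0.085, 0, -1.615, -0.334], TCP at [0.245, 0.548, 0.231] pointing down, gripper open.
Joint ranges: [-2.56, 2.56], [-1.29, 2.01], [-1.08, 1.49], [-3.29, 1.98], [-2.81, -0.18], [-2.99, 2.99]. Speed limits (rad/s): [2.57, 2.57, 3.01, 3.14, 3.14, 3.14].

### API

Orientations are given as a unit quaternion [w, x, y, z].
In Python, from station import monitor, get_image, arm, recognise, trace, spot_point gives the robot as it stands.
- The arm moves only by the tool arm_command, never from a script. Its arguments are lists of equal length, an entry for each row: "rotation": the turn, a rotation vector about the tool's x, y, z in rad, a list of three; "slide": the shift along the tool's x, y, z in m, a list of three; "jaw": the finger opening in m, from 0 to 0.0854. In form: {"rotation": [[rx, ry, rz], ...], "slide": [[tx, ty, tz], ...], "jaw": [jaw, ...]}. A call has 1 to 8 rows; each row is the pose to reach, as a shift and turn from the pose commanded when the call began, along the tool's axes at that moment; what a row does not reach only later rows make up. A row lasts 1/12 s, in which the tool goes at most 41.7 mm and 7.16 degrees, less where a joint would pass 70% of its speed; a pose out of reach is approached as far as the arm can. A call with a gripper value outside its range is refused whole. The fingers move at their own pace and stop on an object; "grip_force" is the grip in N (left out, the last holds). Time passes only in rows, so rows that repeat a pose let the fingers close. It gives the time, the measured TCP pose, the force and the opening at its end, in the units of the state.
- monitor.sense(): the state, without advancing time (a new reading comes with each control period).
- get_image(name): name is "side" or "top"; returns a dict with "pixels" (480x640x3 uint8, red, green, blue), "mtx" (3x3 intrinsics, pixels), "k1" (the pictures are not rectified: a ray, as slopes to the right and down, at radius r is drawn at 1 + k1 r^2 times it, then the intrinsics apply), "position" and "orientation" of the camera in the world. Camera axes: x right, y down, z forward; pixel columns grow to the right and rows downward; lengths in m; the calibration is good to about 2 mm. A picture is of the moment at which its call begins. There is no depth.
- arm.sign_off(): hands the job in, once; it reports no verdict.
Trained networks look in the newest picture that a camera, given by its name, has taken for a name from the list of things; names that differ only in an ending like _2 or _b are one class to them, and where a whole thing is asked for, a point or a joint stands for the part that bears it (a point fixed in the world has none). Each returns a list of dicts, best first, with "conf" (0 to 1); they miss things now and then, are a little off and sometimes report something else, mostly with a low value. They report only what shows in the picture. A call takes as long as a camera call. They do not tell look-alikes from the thing itself.
- recognise(label, camera): "at" ([x, y, z] in m, in world coordinates, good to about 4 mm: the middle of the surface that is visible of it).
- trace(label, camera): "mask" (480x640 bool, what is visible of it).
- spot_point(label, camera): "at" ([x, y, z] in m, in world coordinates, good to about 4 mm: a listed point, or the origin of a listed thing).
The state is a dict: "clock": time; "joint_positions": joint angles; "joint_vel": joint speeds; "effort": joint torques, N m; "tool_pos": TCP position; "ee_rot": TCP orientation; "wrist_force": force on the tool from outside, world axes, zero at the start; "torque": the same for the moment, N m; "opening": finger opening in m.
Only numpy, scipy, OpenCV 4.12 (cv2) and the standard library are available. Lean on these libraries where they do the work, as an engineer would, in place of code of your own. Each camera call takes 0.05 s, during which the arm holds its last target.

## Working session

There is one attempt and no reset: what is moved stays moved. The work goes in short steps, Python scripts to look and compute and a tool call to move; the robot and the scene stay as the last step left them, time stands still between calls to the robot, and variables do not carry over. Pictures are saved under pics/ and viewed, and the job is handed in when it is done.

Besides the shell and the picture viewer there is one more tool, called after ">>>" by a JSON object that holds its "api" and its "payload", one argument or row to a line. arm_command: Moves the arm, as the interface text tells. Its arguments: {"type":"object","properties":{"rotation":{"type":"array"},"slide":{"type":"array"},"jaw":{"type":"array"},"grip_force":{"type":"number"}},"required":["rotation","slide","jaw"]}

```bash
ls; mkdir -p pics; python3 - <<'E'
from station import monitor,get_image,arm,recognise,trace,spot_point
import cv2
s=monitor.sense(); print(s); print(arm.grip_depth)
for c in("side","top"):
    d=get_image(c); cv2.imwrite(f"pics/{c}0.png",d["pixels"][:,:,::-1]); print(c,d["mtx"],d["k1"],d["position"],d["orientation"])
for n in ["case","hasp_post","hasp_pin","cuvette_amber","amber_window","cuvette_green","cuvette_blue","photometer","beam_centre","reagent_bottle","beaker","tip_box","jar"]:
    for c in("side","top"):
        r=spot_point(n,c)
        print(n,c,[(q["at"],round(q["conf"],2)) for q in r[:3]])
print(monitor.sense()["clock"])
E
```

```text
pics
{'clock': 0.0, 'joint_positions': array([ 1.48370706e+00,  4.08121191e-02,  8.38338389e-02, -5.01641294e-04,
       -1.61548032e+00, -3.33723569e-01]), 'joint_vel': array([ 9.87572089e-05, -3.77809093e-04, -5.22267074e-04, -2.65921179e-04,
       -1.27057052e-03,  5.43751285e-04]), 'effort': array([-8.19770703e-04, -3.68203068e+01,  3.47407722e+01,  6.93281338e+00,
       -5.47857519e-03,  2.76048283e-06]), 'tool_pos': array([0.2448675 , 0.54741002, 0.2302839 ]), 'ee_rot': array([ 8.55647656e-04,  9.77948040e-01, -2.08846542e-01, -1.46442786e-04]), 'wrist_force': array([0.06925405, 0.28438073, 0.48548691]), 'torque': array([0.04533575, 0.03368533, 0.00086702]), 'opening': 0.08513240944354579}
0.0187
side [[549.02241625   0.         314.69092095]
 [  0.         549.02241625 233.88154403]
 [  0.           0.           1.        ]] 0.016944086436072484 [ 0.4895077  -0.93944054  1.18618251] [-0.34586411  0.93698291 -0.04853213  0.00925637]
top [[603.46602696   0.         307.52484401]
 [  0.         603.46602696 239.90531656]
 [  0.           0.           1.        ]] 0.003362753149
[... 960 characters left out ...]
otometer side [([0.5746, -0.2066, -0.0025], 0.94)]
photometer top [([0.5764, -0.2065, -0.002], 0.79), ([0.6055, 0.4621, -0.0019], 0.53)]
beam_centre side [([0.5773, -0.2038, 0.1087], 0.74)]
beam_centre top [([0.5767, -0.2107, 0.1131], 0.82), ([0.5803, 0.1852, 0.0054], 0.16)]
reagent_bottle side [([0.7862, 0.018, -0.0034], 0.96)]
reagent_bottle top [([0.7825, 0.0189, -0.0011], 0.73)]
beaker side [([0.4365, 0.4826, -0.002], 0.65), ([0.7856, 0.0143, -0.0068], 0.63)]
beaker top [([0.4376, 0.4812, 0.004], 0.84)]
tip_box side [([0.4664, -0.5203, 0.0022], 0.69)]
tip_box top [([0.4672, -0.5241, -0.0021], 0.62)]
jar side [([0.605, 0.4656, -0.001], 0.67)]
jar top [([0.6077, 0.4623, 0.0013], 0.78)]
1.4
```

View pics/side0.png

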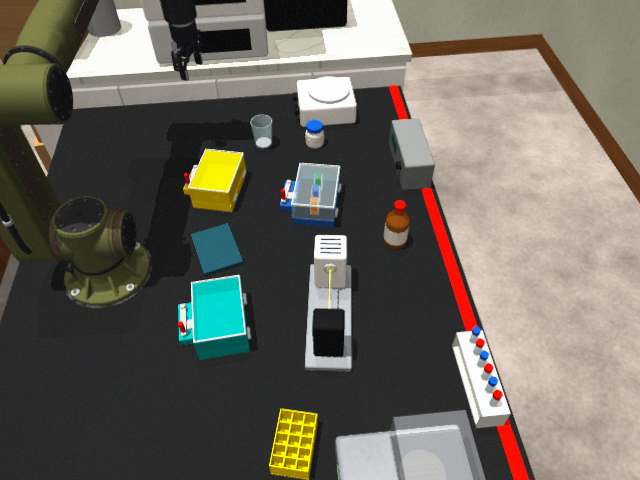

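View pics/top0.png

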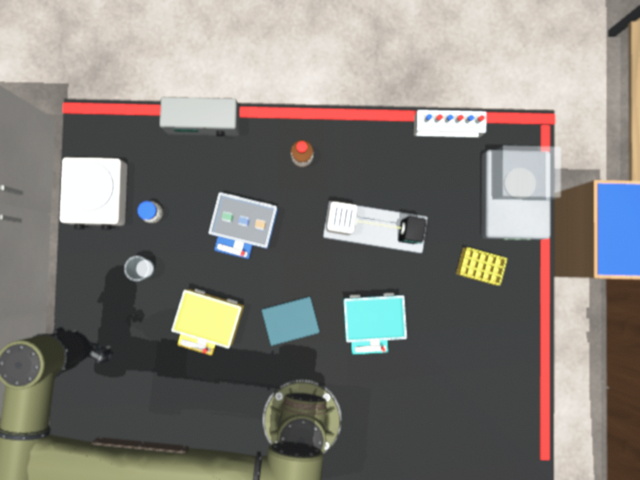

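```bash
cat > h.py <<'E'
import numpy as np,cv2
from scipy.spatial.transform import Rotation as R
import json
CAM={"side":dict(f=549.02241625,c=(314.69092095,233.88154403),k=0.016944086436072484,p=[0.4895077,-0.93944054,1.18618251],q=[-0.34586411,0.93698291,-0.04853213,0.00925637]),
"top":dict(f=603.46602696,c=(307.52484401,239.90531656),k=0.0033627531497237855,p=[0.43615621,-0.00476499,1.81763731],q=[-0.01804123,0.71495608,-0.69867161,0.01924318])}
def rot(q): return R.from_quat([q[1],q[2],q[3],q[0]])
def proj(P,cam):
    c=CAM[cam]; P=np.atleast_2d(P); L=rot(c["q"]).inv().apply(P-np.array(c["p"]))
    s=L[:,:2]/L[:,2:]; r2=(s**2).sum(1,keepdims=True)
    return s*(1+c["k"]*r2)*c["f"]+np.array(c["c"])
def ray(uv,cam):
    c=CAM[cam]; d=(np.atleast_2d(uv)-np.array(c["c"]))/c["f"]; s=d.copy()
    for _ in range(20): s=d/(1+c["k"]*(s**2).sum(1,keepdims=True))
    D=rot(c["q"]).apply(np.c_[s,np.ones(len(s))]); return np.array(c["p"]),D
def atz(uv,cam,z):
    o,D=ray(uv,cam); return o+D*((z-o[2])/D[:,2:])
E
python3 - <<'E'
import cv2
def crop(n,x0,y0,x1,y1,s,o):
    im=cv2.imread(f"pics/{n}.png")[y0:y1,x0:x1]; cv2.imwrite(f"pics/{o}.png",cv2.resize(im,None,fx=s,fy=s,interpolation=cv2.INTER_CUBIC))
crop("top0",200,180,290,270,6.5,"c_top"); crop("side0",270,150,350,230,7,"c_side")
crop("top0",315,190,435,260,6.5,"p_top"); crop("side0",295,225,365,375,4,"p_side")
E
```

```text
(no output)
```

View pics/c_top.png

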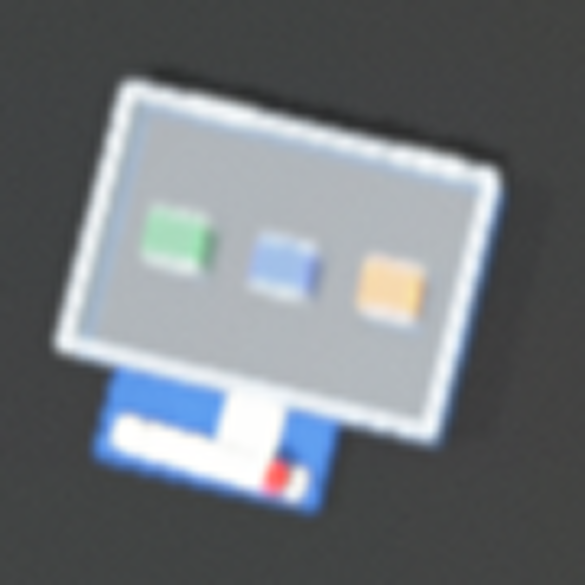

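View pics/c_side.png

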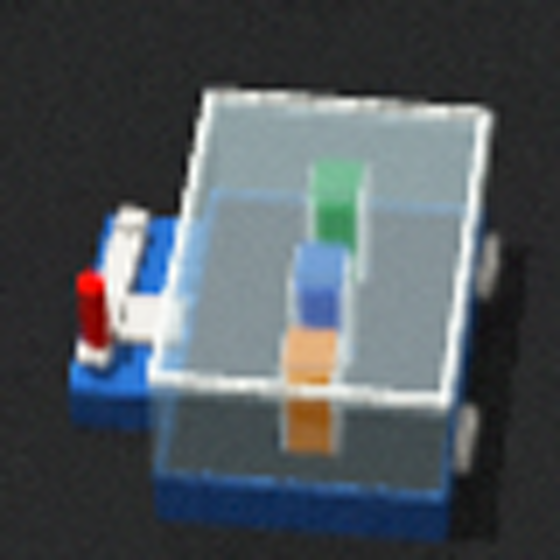

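View pics/p_top.png

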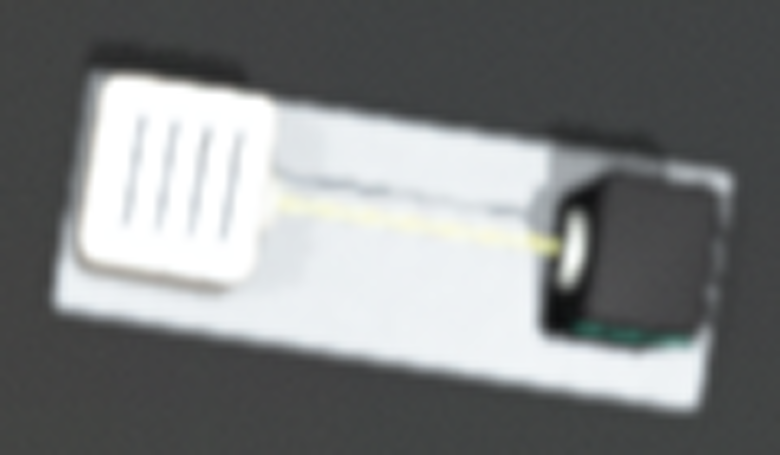

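View pics/p_side.png

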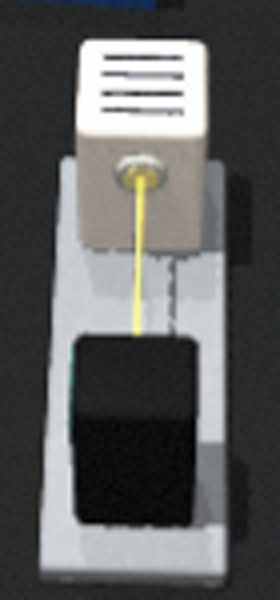

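```bash
cat > fit.py <<'E'
from h import *
from scipy.optimize import least_squares
def cr(pts,x0,y0,s): return (np.array(pts,float)+.5)/s-.5+[x0,y0]
def fit(model,obs,x0):
    # obs list of (cam, Nx3 local, Nx2 px)
    def res(p):
        c,s=np.cos(p[2]),np.sin(p[2]); M=np.array([[c,-s,0],[s,c,0],[0,0,1]])
        return np.concatenate([(proj(np.array(L)@M.T+[p[0],p[1],0],cam)-px).ravel() for cam,L,px in obs])
    r=least_squares(res,x0); return r.x,res(r.x)
E
python3 - <<'E'
from fit import *
L=np.array([[60,85,83],[60,-85,83],[-60,-85,83],[-60,85,83]])/1e3
t=("top",L,cr([(127,84),(497,173),(434,436),(60,346)],200,180,6.5))
s=("side",np.vstack([L,[[-.06,-.085,.026],[.06,-.085,.026]]]),cr([(490,108),(449,400),(152,382),(207,93),(155,480),(447,497)],270,150,7))
for o in([t],[s],[t,s]):
    x,r=fit(0,o,[.58,.18,-.2]); print("case",x,np.degrees(x[2]),r.round(1))
P=np.array([[-55,150,20],[-55,-150,20],[55,-150,20]])/1e3
t=("top",P,cr([(55,310),(697,410),(735,172)],315,190,6.5))
s=("side",np.array([[-55,150,20],[-55,-150,20],[55,-150,20]])/1e3,cr([(62,158),(40,572),(228,574)],295,225,4))
for o in([t],[s],[t,s]):
    x,r=fit(0,o,[.58,-.2,-.1]); print("phot",x,np.degrees(x[2]),r.round(1))
# beam
bt=cr([(275,200),(560,247)],315,190,6.5); bs=cr([(140,185),(136,332)],295,225,4)
print("beam top@.11",atz(bt,"top",.11)," side@.11",atz(bs,"side",.11))
for cam,b in(("top",bt),("side",bs)):
    q=atz(b,cam,.11); d=q[1]-q[0]; print(cam,np.degrees(np.arctan2(d[0],-d[1])))
E
```

```text
case [ 0.58231032  0.18188169 -0.2134714 ] -12.231010519831731 [-0.1 -0.   0.1  0.  -0.1 -0.   0.1 -0. ]
case [ 0.58491977  0.18589105 -0.21189901] -12.140919085500355 [-0.3  0.3  0.3  0.3 -0.4 -0.2 -0.1 -0.2  0.2 -0.4  0.4  0.3]
case [ 0.5838285   0.18363185 -0.21114823] -12.097902349040199 [-0.8 -0.5 -0.5 -0.6 -0.6 -0.6 -0.5 -0.5 -0.6  0.8  0.   0.9 -0.7  0.4
 -0.5  0.3 -0.1  0.2  0.1  0.9]
phot [ 0.57526252 -0.20787061 -0.13056828] -7.481011287620589 [-0.3 -0.1  0.4 -0.1 -0.2  0.2]
phot [ 0.57905818 -0.20667084 -0.13493649] -7.7312914593849955 [-0.2 -0.2 -0.3 -0.3  0.4  0.4]
phot [ 0.57748329 -0.20722858 -0.13236213] -7.583791694514612 [-0.5 -0.9  0.2 -0.8 -0.3 -0.5 -0.9  0.1 -0.8  0.  -0.1  0.7]
beam top@.11 [[ 0.58514548 -0.1454489   0.11      ]
 [ 0.56744804 -0.27022918  0.11      ]]  side@.11 [[ 0.5861757  -0.14555992  0.11      ]
 [ 0.57174641 -0.25012848  0.11      ]]
top -8.072354684124699
side -7.8565640491592434
```

```bash
cat >> h.py <<'E'
def rel(s,pos,phi):
    """from state s to world TCP pos, tool-x yaw phi deg, pointing down"""
    C=rot(s["ee_rot"]); f=np.radians(phi)
    T=R.from_matrix(np.array([[np.cos(f),np.sin(f),0],[np.sin(f),-np.cos(f),0],[0,0,-1]]))
    return C.inv().apply(np.array(pos)-s["tool_pos"]),(C.inv()*T).as_rotvec()
def casew(p,c=(.584,.184,-12.1)):
    a=np.radians(c[2]); return np.array([c[0]+p[0]*np.cos(a)-p[1]*np.sin(a),c[1]+p[0]*np.sin(a)+p[1]*np.cos(a),p[2]])
def wcase(p,c=(.584,.184,-12.1)):
    a=np.radians(c[2]); d=np.array(p[:2])-c[:2]; return np.array([d[0]*np.cos(a)+d[1]*np.sin(a),-d[0]*np.sin(a)+d[1]*np.cos(a)])
E
python3 - <<'E'
from fit import *
from station import monitor
T=cr([(277,474)],200,180,6.5); S=cr([(90,278)],270,150,7)
a=atz(T,"top",.07)[0]; b=atz(S,"side",.07)[0]
print(a,b,wcase(a,(.5823,.1819,-12.1)),wcase(b,(.5849,.1859,-12.1)))
for n in((.5085,.2505),(.5039,.2543),(.4908,.1881),(.489,.184)): print(wcase(n))
s=monitor.sense(); 
for p in((.3,.4,.23),): pass
p=casew([-.09,-.0325,.15]); print(p); print(rel(s,p,-12.1))
E
```

```text
[0.48754488 0.18163814 0.07      ] [0.48842919 0.18848831 0.07      ] [-0.09259507 -0.02011848] [-0.09487009 -0.01769127]
[-0.08776227  0.04919638]
[-0.09305662  0.05194771]
[-0.09198883 -0.01552754]
[-0.09288941 -0.01991376]
[0.48918691 0.17108772 0.15      ]
(array([0.37662806, 0.24396532, 0.08131359]), array([ 1.51520666e-04, -5.63666972e-05, -2.09620511e-01]))
```

```bash
python3 - <<'E'
from h import *
from station import monitor
s=monitor.sense(); p=casew([-.09,-.019,.12]); print(p); print(rel(s,p,-12.1))
E
```

```text
[0.49201676 0.18428779 0.12      ]
(array([0.37381671, 0.2307565 , 0.11131148]), array([ 1.51520666e-04, -5.63666972e-05, -2.09620511e-01]))
```

>>> {"api": "arm_command", "payload": {
  "rotation": [
    [0, 0, -0.1],
    [0, 0, -0.21],
    [0, 0, -0.21],
    [0, 0, -0.21],
    [0, 0, -0.21],
    [0, 0, -0.21],
    [0, 0, -0.21],
    [0, 0, -0.21]
  ],
  "slide": [
    [0.034, 0.021, 0.005],
    [0.068, 0.042, 0.01],
    [0.102, 0.063, 0.015],
    [0.136, 0.084, 0.02],
    [0.17, 0.105, 0.025],
    [0.204, 0.126, 0.03],
    [0.238, 0.147, 0.035],
    [0.272, 0.168, 0.04]
  ],
  "jaw": [0.05, 0.05, 0.05, 0.05, 0.05, 0.05, 0.05, 0.05],
  "grip_force": 20
}}

```text
clock: 2.07
tool_pos: [0.4254, 0.2815, 0.1914]
ee_rot: [-0.0, 0.994, -0.105, 0.0]
wrist_force: [0.9, 0.3, 0.3]
opening: 0.0503
```

```bash
python3 - <<'E'
from h import *
from station import monitor
s=monitor.sense(); p=casew([-.09,-.019,.12]); print(s["clock"],s["tool_pos"],s["opening"],p); print(rel(s,p,-12.1))
E
```

```text
2.0667 [0.42540206 0.28149714 0.19144295] 0.05025125951723052 [0.49201676 0.18428779 0.12      ]
(array([0.08540684, 0.08121845, 0.07141781]), array([-0.00080788, -0.00047298,  0.00087471]))
```

>>> {"api": "arm_command", "payload": {
  "rotation": [
    [0, 0, 0],
    [0, 0, 0],
    [0, 0, 0],
    [0, 0, 0],
    [0, 0, 0],
    [0, 0, 0]
  ],
  "slide": [
    [0.028, 0.026, 0.01],
    [0.055, 0.052, 0.03],
    [0.075, 0.071, 0.05],
    [0.085, 0.081, 0.07],
    [0.085, 0.081, 0.071],
    [0.085, 0.081, 0.071]
  ],
  "jaw": [0.05, 0.05, 0.05, 0.05, 0.05, 0.05]
}}

```text
clock: 2.57
tool_pos: [0.4906, 0.1852, 0.1192]
ee_rot: [0.001, 0.994, -0.106, -0.001]
wrist_force: [-0.2, 0.2, 1.0]
opening: 0.0498
```

```bash
python3 - <<'E'
from h import *
from station import monitor,get_image
s=monitor.sense(); p=casew([-.09,-.019,.12]); print(s["clock"],s["tool_pos"],s["opening"],p); print(rel(s,p,-12.1))
for c,b in(("side",(250,130,350,230)),("top",(200,180,290,270))):
    im=get_image(c)["pixels"][b[1]:b[3],b[0]:b[2],::-1]; cv2.imwrite(f"pics/h_{c}.png",cv2.resize(im,None,fx=5.5,fy=5.5,interpolation=cv2.INTER_CUBIC))
E
python3 -c "
import cv2,numpy as np
a=cv2.imread('pics/h_side.png');b=cv2.imread('pics/h_top.png')
a=cv2.resize(a,(400,400));b=cv2.resize(b,(400,400));cv2.imwrite('pics/h_b.png',np.hstack([a,b]))"
```

```text
2.5667 [0.49059162 0.18515753 0.11920804] 0.049778497667756424 [0.49201676 0.18428779 0.12      ]
(array([ 0.00157539,  0.00055105, -0.00079319]), array([ 0.00212184,  0.00151723, -0.00146797]))
```

View pics/h_b.png

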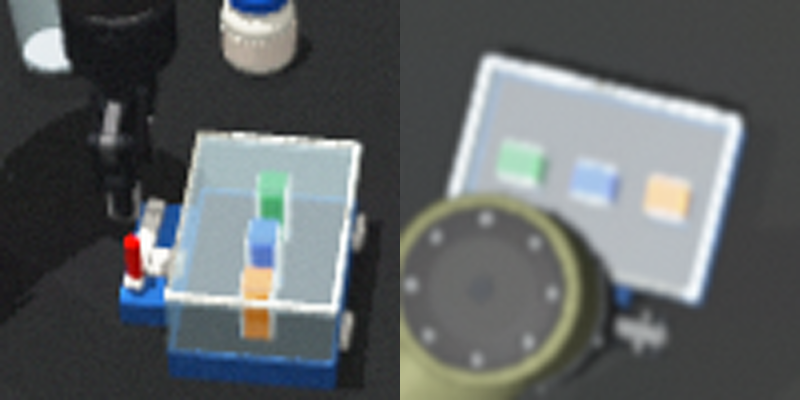

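>>> {"api": "arm_command", "payload": {
  "rotation": [
    [0, 0, 0],
    [0, 0, 0],
    [0, 0, 0],
    [0, 0, 0],
    [0, 0, 0],
    [0, 0, 0]
  ],
  "slide": [
    [0, 0, 0.02],
    [0, 0, 0.04],
    [0, 0, 0.06],
    [0, 0, 0.075],
    [0, 0, 0.077],
    [0, 0, 0.077]
  ],
  "jaw": [0.05, 0.05, 0.05, 0.05, 0.05, 0.05]
}}

```text
clock: 3.17
tool_pos: [0.4907, 0.1871, 0.044]
ee_rot: [0.0, 0.995, -0.104, 0.0]
wrist_force: [0.3, 0.2, 0.6]
opening: 0.0501
```

>>> {"api": "arm_command", "payload": {
  "rotation": [
    [0, 0, 0],
    [0, 0, 0],
    [0, 0, 0],
    [0, 0, 0],
    [0, 0, 0],
    [0, 0, 0]
  ],
  "slide": [
    [0, 0, 0],
    [0, 0, 0],
    [0, 0, 0],
    [0, 0, 0],
    [0, 0, 0],
    [0, 0, 0]
  ],
  "jaw": [0.03, 0.02, 0.01, 0.008, 0.008, 0.008],
  "grip_force": 20
}}

```text
clock: 3.67
tool_pos: [0.4911, 0.1843, 0.0449]
ee_rot: [0.002, 0.994, -0.105, 0.0]
wrist_force: [-2.9, -8.4, 6.1]
opening: 0.0111
```

```bash
python3 - <<'E'
from h import *
from station import monitor,get_image
s=monitor.sense(); print(s["clock"],s["tool_pos"],s["opening"],s["wrist_force"],wcase(s["tool_pos"]))
b=(250,130,350,230)
im=get_image("side")["pixels"][b[1]:b[3],b[0]:b[2],::-1]; cv2.imwrite(f"pics/h2.png",cv2.resize(im,None,fx=4.5,fy=4.5,interpolation=cv2.INTER_CUBIC))
E
```

```text
3.6667 [0.49106036 0.18427687 0.04494546] 0.011119333039712985 [-2.90236308 -8.36617649  6.08575823] [-0.09093285 -0.01921116]
```

View pics/h2.png

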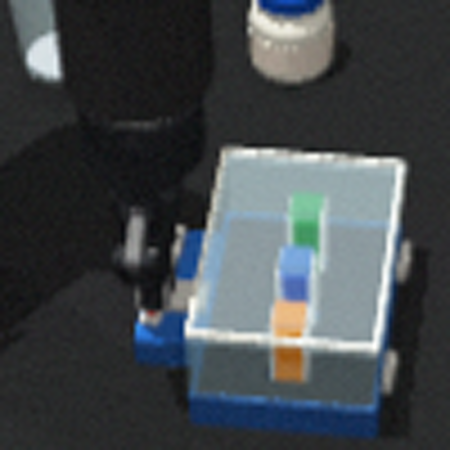

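>>> {"api": "arm_command", "payload": {
  "rotation": [
    [0, 0, 0.12],
    [0, 0, 0.24],
    [0, 0, 0.36],
    [0, 0, 0.48],
    [0, 0, 0.6],
    [0, 0, 0.72],
    [0, 0, 0.84],
    [0, 0, 0.96]
  ],
  "slide": [
    [-0.0084, 0.0015, 0],
    [-0.0166, 0, 0],
    [-0.0247, -0.0025, 0],
    [-0.0323, -0.0059, 0],
    [-0.0395, -0.0102, 0],
    [-0.0462, -0.0154, 0],
    [-0.0521, -0.0213, 0],
    [-0.0573, -0.0279, 0]
  ],
  "jaw": [0.008, 0.008, 0.008, 0.008, 0.008, 0.008, 0.008, 0.008]
}}

```text
clock: 4.38
tool_pos: [0.4412, 0.2261, 0.045]
ee_rot: [-0.001, 0.832, -0.555, 0.001]
wrist_force: [2.6, 0.1, 0.7]
opening: 0.0108
```

```bash
python3 - <<'E'
from h import *
from station import monitor,get_image
s=monitor.sense(); p=wcase(s["tool_pos"]); print(s["clock"],s["tool_pos"],s["opening"],s["wrist_force"],p)
q=p-[-.09,.051]; print(np.hypot(*q),np.arctan2(-q[0],-q[1]))
t=1.3; print(rel(s,casew([-.09-.07*np.sin(t),.051-.07*np.cos(t),.044]),-12.1-np.degrees(t)))
E
```

```text
4.3833 [0.44117235 0.2261487  0.0449664 ] 0.01079325087016489 [2.56215055 0.06745585 0.6534781 ] [-0.14848963  0.01127296]
0.07070554427168535 0.9741566307755745
(array([-0.02236819, -0.00458075,  0.00098759]), array([-0.00251802,  0.00084564,  0.3345278 ]))
```

>>> {"api": "arm_command", "payload": {
  "rotation": [
    [0, 0, 0.11],
    [0, 0, 0.22],
    [0, 0, 0.33],
    [0, 0, 0.33],
    [0, 0, 0.33]
  ],
  "slide": [
    [-0.0077, -0.0004, 0],
    [-0.0153, -0.0017, 0],
    [-0.0225, -0.004, 0],
    [-0.0225, -0.004, 0],
    [-0.0225, -0.004, 0]
  ],
  "jaw": [0.008, 0.008, 0.008, 0.008, 0.03]
}}

```text
clock: 4.8
tool_pos: [0.4359, 0.2482, 0.0441]
ee_rot: [-0.001, 0.733, -0.681, 0.0]
wrist_force: [0.0, 0.2, 0.1]
opening: 0.0219
```

>>> {"api": "arm_command", "payload": {
  "rotation": [
    [0, 0, 0],
    [0, 0, 0],
    [0, 0, 0],
    [0, 0, 0],
    [0, 0, 0],
    [0, 0, 0],
    [0, 0, 0]
  ],
  "slide": [
    [0, 0, 0],
    [0, 0, 0],
    [0, 0, -0.02],
    [0, 0, -0.045],
    [0, 0, -0.08],
    [0, 0, -0.12],
    [0, 0, -0.14]
  ],
  "jaw": [0.05, 0.05, 0.05, 0.05, 0.05, 0.05, 0.05]
}}

```text
clock: 5.38
tool_pos: [0.4368, 0.2477, 0.1884]
ee_rot: [-0.003, 0.732, -0.681, 0.001]
wrist_force: [0.5, 0.3, 1.3]
opening: 0.0498
```

```bash
python3 - <<'E'
from h import *
from station import monitor,get_image
s=monitor.sense(); p=wcase(s["tool_pos"]); print(s["clock"],s["tool_pos"],s["opening"],s["wrist_force"],p)
b=(230,110,370,230)
im=get_image("side")["pixels"]; s=monitor.sense(); cv2.imwrite("pics/side3.png",im[:,:,::-1])
cv2.imwrite(f"pics/h3.png",cv2.resize(im[b[1]:b[3],b[0]:b[2],::-1],None,fx=4.5,fy=4.5,interpolation=cv2.INTER_CUBIC))
print(rel(s,casew([0,-.05,.15]),-102.1))
E
```

```text
5.3833 [0.43682854 0.24774136 0.18836706] 0.04983599880811144 [0.53350584 0.30593121 1.26584254] [-0.15726316  0.03147536]
(array([ 0.12282286, -0.12689023,  0.04192865]), array([-0.00801272,  0.00622358,  0.28241078]))
```

View pics/h3.png

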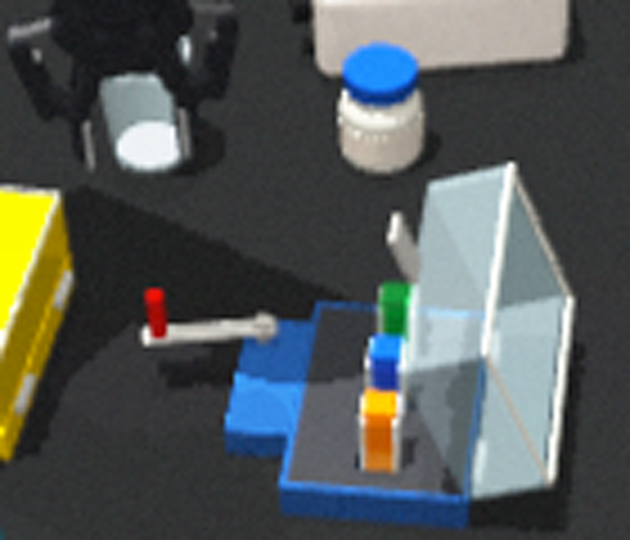

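>>> {"api": "arm_command", "payload": {
  "rotation": [
    [-0.002, 0.002, 0.1],
    [-0.004, 0.004, 0.2],
    [-0.008, 0.006, 0.28],
    [-0.008, 0.006, 0.28],
    [-0.008, 0.006, 0.28],
    [-0.008, 0.006, 0.28],
    [-0.008, 0.006, 0.28],
    [-0.008, 0.006, 0.28]
  ],
  "slide": [
    [0.02, -0.01, 0],
    [0.04, -0.02, 0],
    [0.06, -0.03, 0],
    [0.08, -0.04, 0],
    [0.1, -0.05, 0],
    [0.11, -0.06, 0],
    [0.11, -0.06, 0],
    [0.11, -0.06, 0]
  ],
  "jaw": [0.045, 0.045, 0.045, 0.045, 0.045, 0.045, 0.045, 0.045]
}}

```text
clock: 6.1
tool_pos: [0.5032, 0.1415, 0.1827]
ee_rot: [-0.006, -0.629, 0.778, 0.001]
wrist_force: [-0.8, 0.6, 0.9]
opening: 0.0452
```

>>> {"api": "arm_command", "payload": {
  "rotation": [
    [0, 0, 0],
    [0, 0, 0],
    [0, 0, 0],
    [0, 0, 0],
    [0, 0, 0],
    [0, 0, 0],
    [0, 0, 0],
    [0, 0, 0]
  ],
  "slide": [
    [0, 0, 0],
    [0, 0, 0],
    [0, 0, 0],
    [0, 0, 0],
    [0, 0, 0],
    [0, 0, 0],
    [0, 0, 0],
    [0, 0, 0]
  ],
  "jaw": [0.045, 0.045, 0.045, 0.045, 0.045, 0.045, 0.045, 0.045]
}}

```text
clock: 6.77
tool_pos: [0.5031, 0.1423, 0.1833]
ee_rot: [-0.005, -0.629, 0.777, 0.001]
wrist_force: [0.8, 0.4, -0.6]
opening: 0.0448
```

```bash
cat > look.py <<'E'
from h import *
from station import monitor,get_image
import sys
def look(n,bs=(230,110,370,230),bt=(195,170,305,280)):
    s=monitor.sense(); print(s["clock"],s["tool_pos"],s["opening"],s["wrist_force"],wcase(s["tool_pos"]))
    o=[]
    for c,b in(("side",bs),("top",bt)):
        im=get_image(c)["pixels"][:,:,::-1]; cv2.imwrite(f"pics/{c}{n}.png",im)
        o.append(cv2.resize(im[b[1]:b[3],b[0]:b[2]],(400,int(400*(b[3]-b[1])/(b[2]-b[0]))),interpolation=cv2.INTER_CUBIC))
    H=max(i.shape[0] for i in o); o=[cv2.copyMakeBorder(i,0,H-i.shape[0],0,0,cv2.BORDER_CONSTANT) for i in o]
    cv2.imwrite(f"pics/l{n}.png",np.hstack(o)); return monitor.sense()
E
python3 - <<'E'
from look import *
from station import spot_point
s=look("4"); print(rel(s,casew([0,-.05,.12]),-102.1))
for n in("cuvette_amber","amber_window"):
  for c in("side","top"):
    for q in spot_point(n,c)[:2]: print(n,c,q["at"],q["conf"],wcase(q["at"]))
E
```

```text
6.7667 [0.50312596 0.1423015  0.18330248] 0.04476783586037926 [ 0.83858325  0.40692038 -0.56447609] [-0.0703365 -0.0577248]
(array([-0.00818161, -0.07077272,  0.0627321 ]), array([ 0.00710422, -0.00715698,  0.00119432]))
cuvette_amber side [0.5732, 0.1367, 0.0118] 0.54 [-0.0006451  -0.04851303]
cuvette_amber side [0.5772, -0.2057, 0.107] 0.26 [ 0.07503943 -0.38246753]
cuvette_amber top [0.785, 0.0179, 0.0017] 0.73 [ 0.23135207 -0.12027646]
cuvette_amber top [0.5728, 0.1355, 0.0088] 0.49 [-0.00078467 -0.04977021]
amber_window side [0.5733, 0.1381, 0.0277] 0.69 [-0.00084079 -0.04712317]
amber_window top [0.5691, 0.1327, 0.0376] 0.5 [-0.00381554 -0.0532836 ]
```

View pics/l4.png

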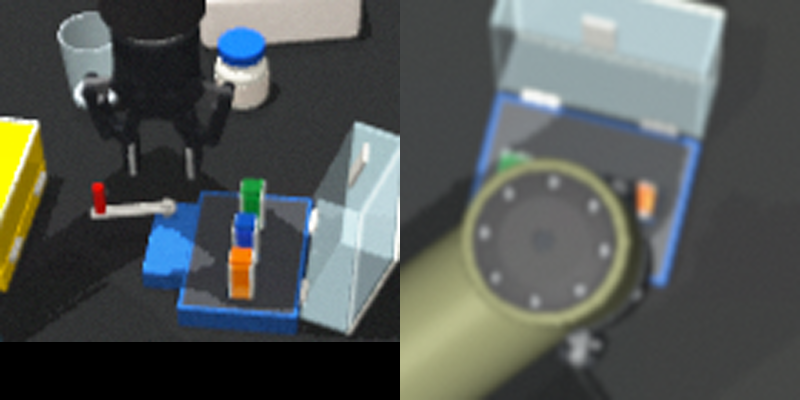

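>>> {"api": "arm_command", "payload": {
  "rotation": [
    [0.003, -0.003, 0],
    [0.006, -0.006, 0],
    [0.007, -0.007, 0.001],
    [0.007, -0.007, 0.001],
    [0.007, -0.007, 0.001],
    [0.007, -0.007, 0.001]
  ],
  "slide": [
    [-0.003, -0.025, 0.015],
    [-0.006, -0.05, 0.03],
    [-0.008, -0.07, 0.05],
    [-0.008, -0.0708, 0.0625],
    [-0.008, -0.0708, 0.0625],
    [-0.008, -0.0708, 0.0625]
  ],
  "jaw": [0.045, 0.045, 0.045, 0.045, 0.045, 0.045]
}}

```text
clock: 7.57
tool_pos: [0.5731, 0.1346, 0.1197]
ee_rot: [-0.001, -0.629, 0.778, -0.0]
wrist_force: [0.2, 1.0, 0.6]
opening: 0.045
```

```bash
python3 - <<'E'
from look import *
s=look("5"); print(s["ee_rot"],rel(s,casew([0,-.05,.034]),-102.1))
E
```

```text
7.5667 [0.57308127 0.13458631 0.1197422 ] 0.04496386015798575 [0.15823434 1.00196647 0.62198758] [-0.00031812 -0.05060465]
[ 9.75400435e-04 -6.28914504e-01  7.77473711e-01 -4.73310669e-04] (array([0.00023169, 0.00040445, 0.08801163]), array([-0.00196254,  0.00092204,  0.00070194]))
```

View pics/l5.png

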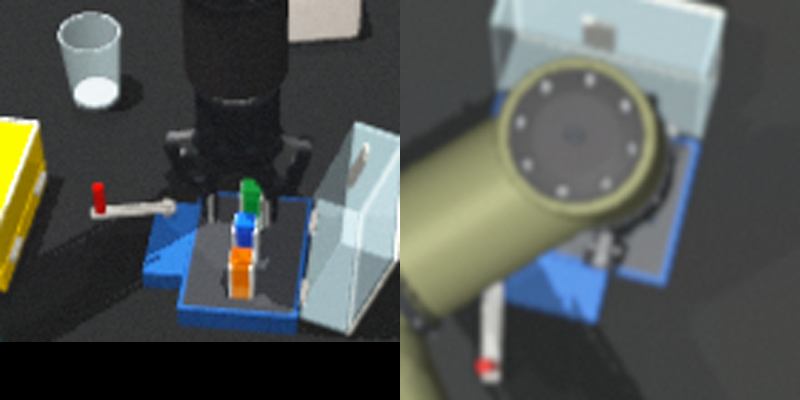

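>>> {"api": "arm_command", "payload": {
  "rotation": [
    [0, 0, 0],
    [0, 0, 0],
    [0, 0, 0],
    [0, 0, 0],
    [0, 0, 0],
    [0, 0, 0],
    [0, 0, 0]
  ],
  "slide": [
    [0, 0, 0.02],
    [0, 0, 0.04],
    [0, 0, 0.06],
    [0, 0, 0.078],
    [0, 0, 0.088],
    [0, 0, 0.088],
    [0, 0, 0.088]
  ],
  "jaw": [0.045, 0.045, 0.045, 0.045, 0.045, 0.045, 0.045]
}}

```text
clock: 8.25
tool_pos: [0.5739, 0.1352, 0.0336]
ee_rot: [0.001, -0.629, 0.777, -0.0]
wrist_force: [-0.0, 0.7, 0.4]
opening: 0.045
```

```bash
python3 - <<'E'
from look import *
s=look("6",bs=(260,150,340,230)); print(s["ee_rot"],rel(s,casew([0,-.05,.034]),-102.1))
E
```

```text
8.25 [0.57390988 0.13518977 0.03359884] 0.04500946491125194 [-0.02996863  0.66696208  0.43119502] [ 0.00036558 -0.0498409 ]
[ 1.41475119e-03 -6.28886572e-01  7.77495569e-01 -5.64753446e-04] (array([0.00053324, 0.00093311, 0.00046924]), array([-0.00265716,  0.00149043,  0.00063102]))
```

View pics/l6.png

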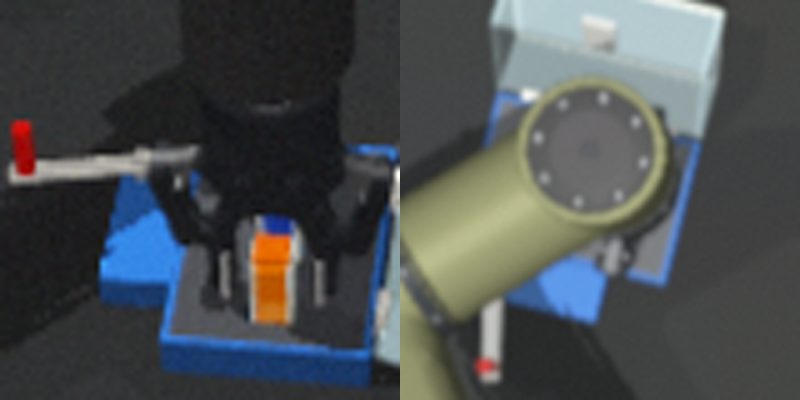

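>>> {"api": "arm_command", "payload": {
  "rotation": [
    [0, 0, 0],
    [0, 0, 0],
    [0, 0, 0],
    [0, 0, 0],
    [0, 0, 0],
    [0, 0, 0]
  ],
  "slide": [
    [0, 0, 0],
    [0, 0, 0],
    [0, 0, 0],
    [0, 0, 0],
    [0, 0, 0],
    [0, 0, 0]
  ],
  "jaw": [0.035, 0.03, 0.024, 0.02, 0.018, 0.018],
  "grip_force": 30
}}

```text
clock: 8.85
tool_pos: [0.5736, 0.1351, 0.0331]
ee_rot: [0.0, -0.629, 0.778, -0.0]
wrist_force: [-3.9, 0.8, 5.5]
opening: 0.0239
```

>>> {"api": "arm_command", "payload": {
  "rotation": [
    [0, 0, 0],
    [0, 0, 0],
    [0, 0, 0],
    [0, 0, 0],
    [0, 0, 0],
    [0, 0, 0],
    [0, 0, 0]
  ],
  "slide": [
    [0, 0, 0],
    [0, 0, -0.006],
    [0, 0, -0.015],
    [0, 0, -0.03],
    [0, 0, -0.05],
    [0, 0, -0.06],
    [0, 0, -0.06]
  ],
  "jaw": [0.018, 0.018, 0.018, 0.018, 0.018, 0.018, 0.018]
}}

```text
clock: 9.43
tool_pos: [0.5752, 0.1354, 0.0958]
ee_rot: [0.003, -0.629, 0.778, -0.001]
wrist_force: [-0.1, 0.5, -0.8]
opening: 0.0238
```

```bash
python3 - <<'E'
from look import *
s=look("7",bs=(260,130,340,210)); print(s["ee_rot"],rel(s,casew([0,-.05,.034]),-102.1))
E
```

```text
9.4333 [0.57522978 0.13542244 0.09582221] 0.023835253648668155 [-0.09699088  0.54954685 -0.75447804] [ 0.00160739 -0.04933673]
[ 2.12946904e-04 -6.28630603e-01  7.77703976e-01  2.13169617e-04] (array([-8.70664082e-06,  7.76521708e-06,  5.80737160e-02]), array([ 6.38271085e-05,  5.99230164e-04, -2.91433449e-05]))
```

View pics/l7.png

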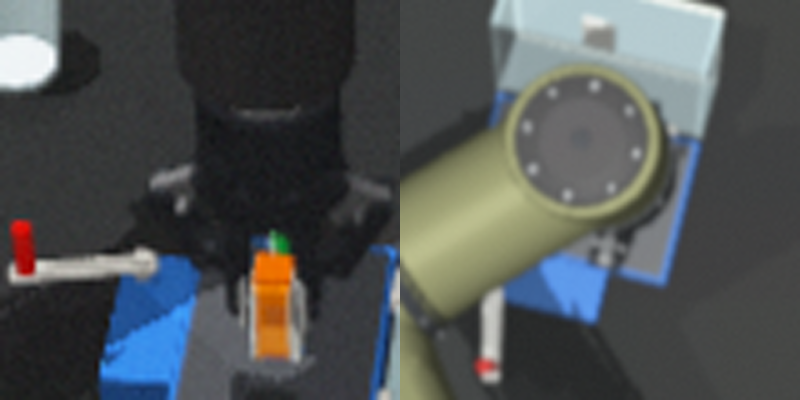

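```bash
python3 - <<'E'
from look import *
s=monitor.sense(); print(rel(s,[.577,-.207,.22],-97.7),rel(s,[.577,.13,.22],-97.7))
E
```

```text
(array([ 0.33365816, -0.07510646, -0.12813106]), array([ 4.07869587e-05,  6.01386541e-04, -7.68236281e-02])) (array([ 0.00414733, -0.00445541, -0.12792909]), array([ 4.07869587e-05,  6.01386541e-04, -7.68236281e-02]))
```

>>> {"api": "arm_command", "payload": {
  "rotation": [
    [0, 0, 0],
    [0, 0, 0],
    [0, 0, 0],
    [0, 0, -0.02],
    [0, 0, -0.04],
    [0, 0, -0.06],
    [0, 0, -0.077],
    [0, 0, -0.077]
  ],
  "slide": [
    [0, 0, -0.025],
    [0, 0, -0.05],
    [0, 0, -0.08],
    [0.01, -0.002, -0.11],
    [0.035, -0.008, -0.128],
    [0.065, -0.015, -0.128],
    [0.095, -0.0215, -0.128],
    [0.125, -0.028, -0.128]
  ],
  "jaw": [0.018, 0.018, 0.018, 0.018, 0.018, 0.018, 0.018, 0.018]
}}

```text
clock: 10.2
tool_pos: [0.5743, 0.0059, 0.2189]
ee_rot: [-0.001, -0.659, 0.752, 0.001]
wrist_force: [0.9, -0.0, -1.7]
opening: 0.0238
```

```bash
python3 - <<'E'
from look import *
s=monitor.sense(); print(s["tool_pos"],rel(s,[.577,-.207,.22],-97.7))
E
```

```text
[0.57430973 0.00592978 0.21891044] (array([ 0.2107123 , -0.03076714, -0.00110675]), array([ 0.00174898, -0.00017562,  0.00202489]))
```

>>> {"api": "arm_command", "payload": {
  "rotation": [
    [0, 0, 0],
    [0, 0, 0],
    [0, 0, 0],
    [0, 0, 0],
    [0, 0, 0],
    [0, 0, 0],
    [0, 0, 0],
    [0, 0, 0]
  ],
  "slide": [
    [0.03, -0.004, 0],
    [0.06, -0.009, 0],
    [0.09, -0.013, 0],
    [0.12, -0.0175, 0],
    [0.15, -0.022, 0],
    [0.18, -0.026, 0],
    [0.2, -0.0295, 0],
    [0.2105, -0.0308, 0]
  ],
  "jaw": [0.018, 0.018, 0.018, 0.018, 0.018, 0.018, 0.018, 0.018]
}}

```text
clock: 10.87
tool_pos: [0.5764, -0.2081, 0.2181]
ee_rot: [-0.001, -0.657, 0.754, 0.001]
wrist_force: [-0.2, -0.8, -2.0]
opening: 0.0238
```

>>> {"api": "arm_command", "payload": {
  "rotation": [
    [0, 0, 0],
    [0, 0, 0],
    [0, 0, 0]
  ],
  "slide": [
    [0, 0, 0],
    [0, 0, 0],
    [0, 0, 0]
  ],
  "jaw": [0.018, 0.018, 0.018]
}}

```text
clock: 11.12
tool_pos: [0.5772, -0.205, 0.2196]
ee_rot: [-0.0, -0.658, 0.753, 0.0]
wrist_force: [-0.7, -0.0, -0.6]
opening: 0.0238
```

```bash
python3 - <<'E'
from look import *
s=look("8",bs=(280,190,380,375),bt=(315,170,435,260)); print(s["tool_pos"],rel(s,[.577,-.207,.111],-97.7))
E
```

```text
11.1167 [ 0.57715515 -0.20504803  0.21958344] 0.023777647589115256 [-0.66647885 -0.04846987 -0.61776373] [ 0.07485891 -0.38183945]
[ 0.57728154 -0.2048203   0.22009169] (array([ 2.20585109e-03, -3.64241095e-05,  1.09091526e-01]), array([2.49339417e-04, 7.37438210e-05, 1.73883981e-03]))
```

View pics/l8.png

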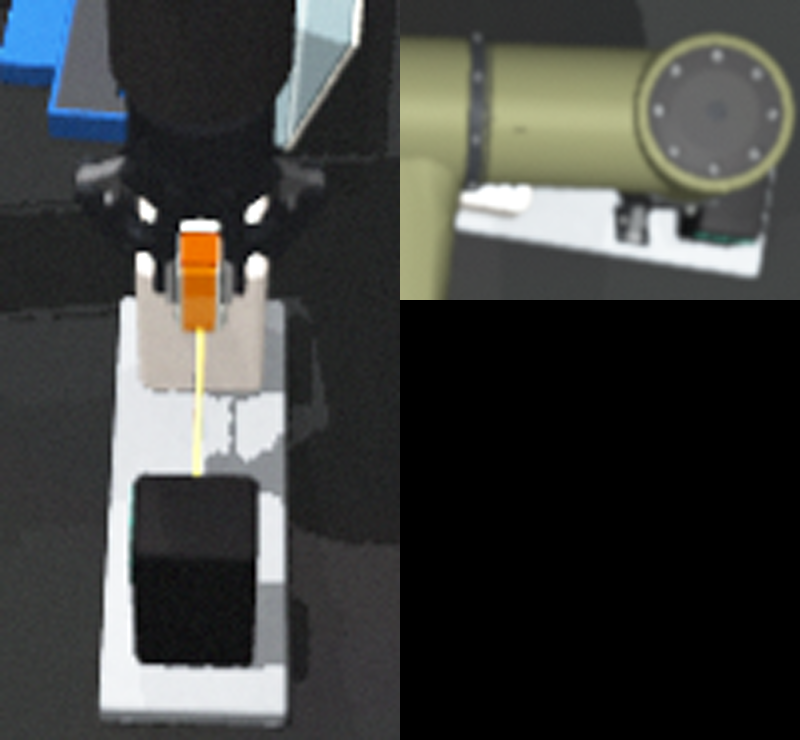

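>>> {"api": "arm_command", "payload": {
  "rotation": [
    [0, 0, 0],
    [0, 0, 0.002],
    [0, 0, 0.002],
    [0, 0, 0.002],
    [0, 0, 0.002],
    [0, 0, 0.002],
    [0, 0, 0.002],
    [0, 0, 0.002]
  ],
  "slide": [
    [0.001, 0, 0.015],
    [0.002, 0, 0.03],
    [0.002, 0, 0.05],
    [0.002, 0, 0.07],
    [0.002, 0, 0.088],
    [0.002, 0, 0.1],
    [0.002, 0, 0.107],
    [0.002, 0, 0.109]
  ],
  "jaw": [0.018, 0.018, 0.018, 0.018, 0.018, 0.018, 0.018, 0.018]
}}

```text
clock: 11.88
tool_pos: [0.5766, -0.2073, 0.1102]
ee_rot: [-0.001, -0.658, 0.753, 0.001]
wrist_force: [-0.4, 0.5, -1.4]
opening: 0.0233
```

>>> {"api": "arm_command", "payload": {
  "rotation": [
    [0, 0, 0],
    [0, 0, 0],
    [0, 0, 0],
    [0, 0, 0],
    [0, 0, 0],
    [0, 0, 0]
  ],
  "slide": [
    [0, 0, 0],
    [0, 0, 0],
    [0, 0, 0],
    [0, 0, 0],
    [0, 0, 0],
    [0, 0, 0]
  ],
  "jaw": [0.018, 0.018, 0.018, 0.018, 0.018, 0.018]
}}

```text
clock: 12.38
tool_pos: [0.5771, -0.2079, 0.1117]
ee_rot: [0.0, -0.657, 0.754, -0.0]
wrist_force: [0.2, -0.8, -0.2]
opening: 0.0238
```

```bash
python3 - <<'E'
from look import *
from station import spot_point
s=look("9",bs=(295,225,365,320),bt=(315,170,435,260)); print(s["tool_pos"],rel(s,[.577,-.207,.111],-97.7))
for n in("cuvette_amber","amber_window","beam_centre"):
  for c in("side","top"):
    for q in spot_point(n,c)[:2]: print(n,c,q["at"],q["conf"])
E
```

```text
12.3833 [ 0.57705126 -0.20790101  0.11172644] 0.023844550672879303 [ 0.17489131 -0.78651877 -0.18838706] [ 0.07535536 -0.38465083]
[ 0.57694594 -0.20790018  0.11145538] (array([-8.99221856e-04,  6.86547372e-05,  4.55292302e-04]), array([-2.34055935e-04, -7.48746922e-05, -1.67431947e-03]))
cuvette_amber side [0.5768, -0.2072, 0.0912] 0.68
amber_window side [0.5784, -0.2045, 0.1049] 0.69
beam_centre side [0.5759, -0.2062, 0.1049] 0.57
beam_centre top [0.5791, -0.2077, 0.1125] 0.55
beam_centre top [0.604, 0.4658, 0.0005] 0.15
```

View pics/l9.png

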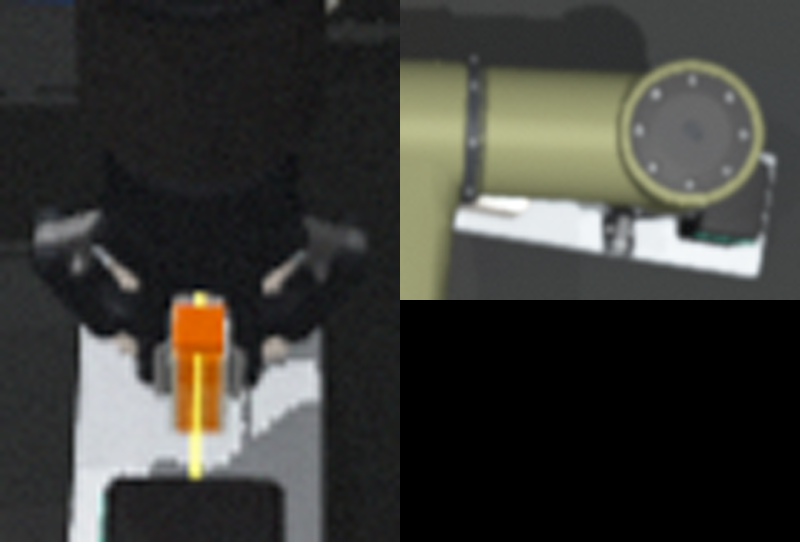

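```bash
python3 - <<'E'
from h import *
im=cv2.imread("pics/side9.png"); x0,y0,x1,y1=315,268,345,312; S=16
o=cv2.resize(im[y0:y1,x0:x1],None,fx=S,fy=S,interpolation=cv2.INTER_CUBIC)
o2=o.copy()
P=(.577,-.2079,-7.7)
def d(pts,col,close=True):
    w=np.array([casew(np.array(p)/1e3,P) for p in pts]); q=proj(w,"side"); q=((q-[x0,y0]+.5)*S-.5)
    cv2.polylines(o2,[np.round(q).astype(int)],close,col,1); return q
f=90.2
d([(-12,-12,f),(12,-12,f),(12,-12,f+54),(-12,-12,f+54)],(255,0,0))
d([(-10,-10,f+60),(10,-10,f+60),(10,10,f+60),(-10,10,f+60)],(0,255,0))
B=(.577,-.207,-7.7)
w=np.array([casew(np.array(p)/1e3,B) for p in[(0,-65,110),(0,65,110)]]); q=((proj(w,"side")-[x0,y0]+.5)*S-.5); cv2.line(o2,tuple(np.round(q[0]).astype(int).tolist()),tuple(np.round(q[1]).astype(int).tolist()),(255,0,255),1)
o=cv2.resize(np.hstack([o,o2]),None,fx=.82,fy=.82); print(o.shape)
cv2.imwrite("pics/z9.png",o)
E
```

```text
(577, 787, 3)
```

View pics/z9.png

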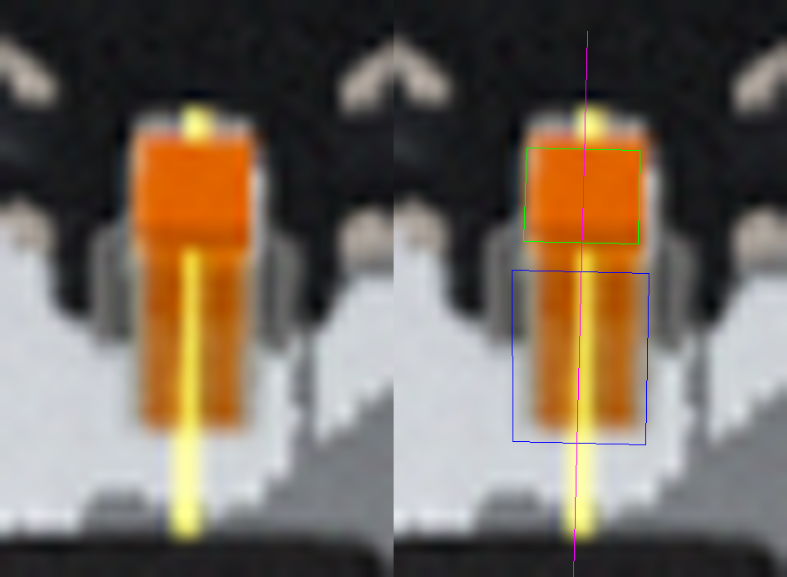

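```bash
python3 - <<'E'
from h import *
im=cv2.imread("pics/side0.png"); x0,y0,x1,y1=308,230,352,362; S=6
o=cv2.resize(im[y0:y1,x0:x1],None,fx=S,fy=S,interpolation=cv2.INTER_CUBIC);o2=o.copy()
B=(.577,-.207,-7.7)
def d(pts,col):
    w=np.array([casew(np.array(p)/1e3,B) for p in pts]); q=((proj(w,"side")-[x0,y0]+.5)*S-.5); cv2.polylines(o2,[np.round(q).astype(int)],True,col,1)
d([(-40,70,150),(40,70,150),(40,145,150),(-40,145,150)],(255,0,0))
d([(-40,70,20),(40,70,20),(40,70,150),(-40,70,150)],(255,0,0))
d([(-35,-70,150),(35,-70,150),(35,-125,150),(-35,-125,150)],(0,255,0))
d([(-55,-150,20),(55,-150,20),(55,150,20),(-55,150,20)],(0,0,255))
d([(0,-65,110),(0,65,110)],(255,0,255))
o=np.hstack([o,o2])[:600*1]; print(o.shape); cv2.imwrite("pics/z0.png",cv2.resize(o,None,fx=.95,fy=.95))
E
```

```text
(600, 528, 3)
```

View pics/z0.png

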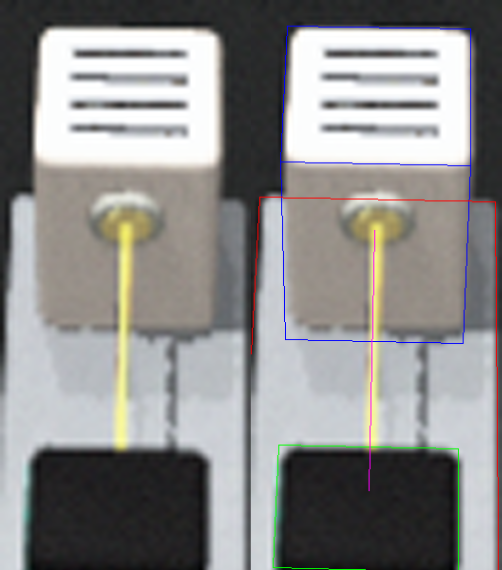

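>>> {"api": "arm_command", "payload": {
  "rotation": [
    [0, 0, 0],
    [0, 0, 0],
    [0, 0, 0],
    [0, 0, 0],
    [0, 0, 0],
    [0, 0, 0],
    [0, 0, 0],
    [0, 0, 0]
  ],
  "slide": [
    [-0.0004, 0.0002, 0.0002],
    [-0.0008, 0.0004, 0.0004],
    [-0.0008, 0.0004, 0.0004],
    [-0.0008, 0.0004, 0.0004],
    [-0.0008, 0.0004, 0.0004],
    [-0.0008, 0.0004, 0.0004],
    [-0.0008, 0.0004, 0.0004],
    [-0.0008, 0.0004, 0.0004]
  ],
  "jaw": [0.018, 0.018, 0.018, 0.018, 0.018, 0.018, 0.018, 0.018]
}}

```text
clock: 13.45
tool_pos: [0.5766, -0.207, 0.1109]
ee_rot: [-0.0, -0.657, 0.754, -0.0]
wrist_force: [0.3, -1.1, -0.8]
opening: 0.0238
```

```bash
python3 - <<'E'
from look import *
s=look("10",bs=(0,0,640,480),bt=(0,0,640,480)); 
for _ in range(6):
    get_image("side"); s=monitor.sense(); print(s["tool_pos"],s["ee_rot"],np.abs(s["joint_vel"]).max(),s["opening"])
im=cv2.imread("pics/side10.png")[268:312,315:345]; a=cv2.resize(im,None,fx=12,fy=12,interpolation=cv2.INTER_CUBIC)
b=cv2.imread("pics/side10.png")[120:240,250:360]; b=cv2.resize(b,(400,436)); 
cv2.imwrite("pics/z10.png",np.hstack([a,cv2.copyMakeBorder(b,0,a.shape[0]-436,0,0,cv2.BORDER_CONSTANT)]))
E
```

```text
13.45 [ 0.57660971 -0.20703728  0.11091316] 0.023781899839538934 [ 0.2906449  -1.1023686  -0.81750691] [ 0.07474257 -0.38389884]
[ 0.57658273 -0.207032    0.11087256] [-8.02258325e-05 -6.57408094e-01  7.53534732e-01 -1.94238703e-05] 0.0026367286883285236 0.023629819469221734
[ 0.57659266 -0.20702136  0.11088339] [-5.17913253e-05 -6.57409885e-01  7.53533171e-01 -2.30512431e-05] 0.0018533468230473998 0.023770937862664245
[ 0.57661004 -0.20702804  0.11090814] [-5.79329106e-05 -6.57425825e-01  7.53519262e-01 -4.49033870e-05] 0.0013557159336669929 0.02353839357410335
[ 0.57658839 -0.20701013  0.11086878] [-7.99827558e-05 -6.57432526e-01  7.53513416e-01 -1.38075038e-05] 0.0014871389368937896 0.02375485184105966
[ 0.57661207 -0.20701664  0.11089281] [-5.51760384e-05 -6.57445540e-01  7.53502062e-01 -4.31537919e-05] 0.0021897796160521166 0.023738553376576085
[ 0.57661411 -0.20698622  0.11088593] [-7.06027723e-05 -6.57447646e-01  7.53500224e-01 -1.86309380e-05] 0.0013090421081016514 0.023849376414862622
```

View pics/z10.png

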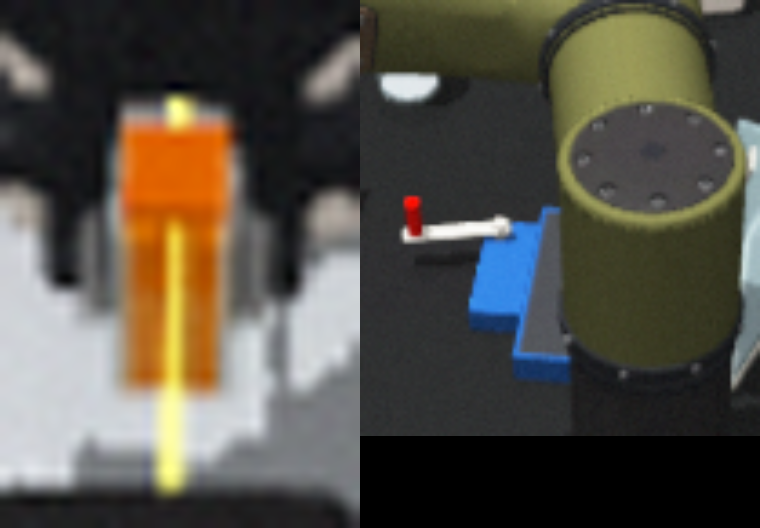

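View pics/l10.png

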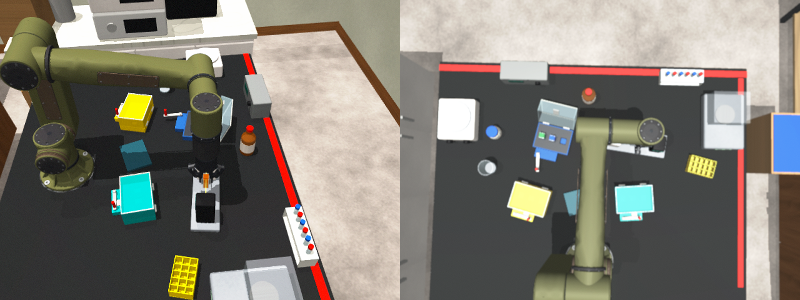

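```bash
python3 -c "
from station import arm; print(arm.sign_off())"
```

```text
the job is handed in; nothing more can be done
None
```

I handed the job in at about 14 s of the 51 s allowed, with the amber cuvette held in the photometer's light path. The hand-in reports no verdict.

- **Hasp and lid:** I gripped the hasp's red post and swung it to about 1.3 rad, then let go. The lid rose by itself and was leaning fully back before I went in.
- **Cuvette:** I gripped it along the case's x, across its frosted faces, at 30 N and lifted it straight out. I carried it over the lamp and lowered it into the gap. The opening stayed at 23.8 mm from grasp to finish, so there was no sign of slip.
- **Last checks:**
  - **Stillness:** the arm was still, with the tool point steady to about 0.05 mm.
  - **Centring:** in the side picture the beam runs through the middle of the amber window to about 0.5 mm.
  - **Height and angle:** window centre is about 110 mm above the bench from the arm's pose, and the yaw matches the beam to about 0.3°.
  - **Bench:** the green and blue cuvettes and the other things I could see stood where they had been. The arm hid part of the bench.
- **Where readings disagreed:** my model came out about 0.8 pixel off in the side view, but by the same amount for the beam and the cuvette, so I took it as camera calibration. In the last check with the networks, the side camera put the window and beam centres about 5 mm lower than the arm's pose, though equal to each other. The arm hid the window from the top camera, so the centring rests on the side view and the arm's pose.

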